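# Open the spring jaw of a swing-arm board holder and hold it at the setting

## Robot

A 6-joint arm with a two-finger parallel gripper is mounted at the origin on a cart in front of the work surface, level with it; the furniture and walls round the work are solid. World frame = base frame: x ahead of the robot, y to its left, z up, the work surface at z = 0. Lengths are in m, angles in rad, forces in N, time in s.
With the tool pointing down it reaches from about 0.3 to 0.775 m from the base axis. Payload 14.6 kg.
Tool frame: the origin (TCP) lies on the centre line of the jaws, within the pads' length; the fingertips stand ctrl.tcp_to_tips ahead of it and the grasp point (between the pads) lies 2 mm behind it (ctrl.tcp_to_tips is the distance from the TCP to the fingertips, in m); z points along the fingers, y is the line along which they close (so a half turn about z gives the same grasp; the last joint's range is limited). The gripper opens to 94 mm and grips with 3 to 60 N. Pads are 16 mm wide; open, the fingers measure 119 mm over their backs; the gripper's body (75 mm by 177 mm) begins 78 mm behind the grasp point.
Start: joints at [-1.252, 0.3, 1.521, -0, 1.321, -0.067], TCP at [0.207, -0.51, 0.222] pointing down, gripper open.
Joint ranges: [-3.03, 3.03], [-0.79, 2.21], [0.23, 2.52], [-1.04, 4.18], [0, 3.07], [-2.55, 2.55]. Speed limits (rad/s): [2.22, 2.22, 2.57, 3.14, 3.14, 3.14].

## Interface

Orientations are given as [roll, pitch, yaw] about the fixed x, y, z axes, in that order (R = Rz(yaw) Ry(pitch) Rx(roll)).
In Python, from station import telemetry, viewer, hand_in, ctrl gives the robot as it stands.
- The arm moves only by the tool step_arm, never from a script. Its argument "plan" is a list of rows, each an object of numbers: "dx", "dy", "dz": the shift along the tool's x, y, z scaled (see below); "rx", "ry", "rz": the turn, a rotation vector about the tool's x, y, z scaled (see below); "claw": the closure, from 0 (fully open) to 1 (shut). In form: [{"dx": .., "dy": .., "dz": .., "rx": .., "ry": .., "rz": .., "claw": ..}, ...]. A call has 1 to 10 rows; each row shifts and turns the commanded pose from where the row before left it, along the tool's axes as they then stand; what a row does not reach is not made up. The controller multiplies each number of a shift by 0.1 m and each number of a turn by 90 degrees. A row lasts 1/10 s, in which the tool goes at most 50 mm and 8.59 degrees, less where a joint would pass 70% of its speed; a pose out of reach is approached as far as the arm can. A call with a number of a shift or a turn outside -1 to 1 is refused whole. A call with a gripper value outside its range is refused whole. The fingers move at their own pace and stop on an object; "grip_force" is the grip in N (left out, the last holds). Time passes only in rows, so rows that do not move let the fingers close. It gives the time, the measured TCP pose, the force, the opening and the grip force at its end, in the units of the state.
- telemetry.get_obs(): the state, without advancing time (a new reading comes with each control period).
- viewer.camera(name): name is "side" or "top"; returns a dict with "img" (420x560x3 uint8, red, green, blue), "z_map" (420x560 float32, m along the optical axis (not along the pixel's ray), 0 where there is no reading), "fx", "fy", "cx", "cy" (pixels), "dist" ([k1, k2, p1, p2, k3] as OpenCV has them; the pictures are not rectified), "R" (3x3) and "t" (3): a world point X has camera coordinates R X + t. Camera axes: x right, y down, z forward; pixel columns grow to the right and rows downward; lengths in m; the calibration is good to about 2 mm. A picture is of the moment at which its call begins.
- hand_in(): hands the job in; it is judged then, once.
Trained networks look in a picture, given as the dict that the camera call returned (one of the last four; its "shot" number tells which), for a name from the list of things; names that differ only in an ending like _2 or _b are one class to them, and where a whole thing is asked for, a point or a joint stands for the part that bears it (a point fixed in the world has none). Each returns a list of dicts, best first, with "score" (0 to 1); they miss things now and then, are a little off and sometimes report something else, mostly with a low value. They report only what shows in the picture. A call takes as long as a camera call.
- viewer.recognise(target, picture): "rect" ([left, top, right, bottom] in pixels, round what is visible of it).
The state is a dict: "time_s": time; "qpos": joint angles; "joint_vel": joint speeds; "tau": joint torques, N m; "ee_pos": TCP position; "eef_rot": TCP orientation; "force": force on the tool from outside, world axes, zero at the start; "moment": the same for the moment, N m; "grip_width": finger opening in m; "grip_force": force on a finger pad.
Only numpy, scipy, OpenCV 4.12 (cv2) and the standard library are available. Lean on these libraries where they do the work, as an engineer would, in place of code of your own. Each camera call takes 0.05 s, during which the arm holds its last target. There are 200 camera calls.

## Task

Get the board holder ready for the next circuit board. First lock its swing: push the black wing knob on the post down and turn it clockwise until it stops. Then squeeze the red lock button in the handle of the telescoping jaw arm, draw the arm out until its yellow pointer stands at the line of the red clip on the scale, and finish holding it there with the button still squeezed, as the spring would pull the jaw shut; leave the clip and the other things where they are.

Things in the scene. Friction and masses are not known exactly. Their poses are not given: they have to be found in the camera images.
- stand: Grey round cast foot of the board holder, 124 mm across, with a 57 mm high column, fixed to the bench. Origin: centre of the foot's underside, on the vertical swing axis. The shelf over the back of the bench is low: keep the forearm clear of it.
- pivot (a point): Point on the swing axis, 62 mm above the bench; its frame turns with the swing arm: y points along the arm to the jaw handle (the way the jaw arm is drawn out), z up. The arm: a 57 mm round aluminium hub, its top 96 mm above the bench, then a 24 mm square tube, top 93 mm above the bench, out to 150 mm from the axis. Jaw plates stand up to 127 mm above the bench.
- swing_arm (a joint): Swing of the arm about the column, rad, anticlockwise from above positive. It swings freely (0.02 N m) until locked. Teeth on the column lock it at 0 (and at 0.349 either side): pushing the knob down turns the arm by up to 0.17 rad into the nearest tooth gap; once locked it keeps about 0.03 rad of play and gives a little under a side load.
- clamp_knob (a point): Centre of the wing of the black knob on top of the hub, on the swing axis, 120 mm above the bench while up. The wing is 12 mm thick (x), 44 mm long (y), 25 mm high, with a white line on top; under it is a 45 mm round flange, on which fingertips can push. The point turns and sinks with the knob. At turn 0 the wing lies along the arm.
- clamp_push (a joint): How far the knob is pushed down, m: 0 up, about 0.006 home (flange on the hub), at most 0.0066. A spring pushes it up with 2 N at the top, 4 N when down; getting into the teeth may take some 5 N more. It must be pushed at least 0.004 before it can be turned in; the thread then holds it down.
- clamp_turn (a joint): Turn of the knob, rad, clockwise from above positive; starts at 0 to 0.25, stops at 1.45. Turned without pushing, it is blocked at about 0.35 and only drags the arm round. From 1.1 on it stays home by itself. Friction 0.04 N m.
- jaw_arm (a joint): How far the telescoping jaw arm is drawn out, m: 0 in, 0.085 fully out; starts at about 0.005, 0.013 or 0.021. A spring pulls it in with 3 N (in) to 5 N (out). While the button is not pressed, a pawl under the pointer locks it in a rack of 8 mm pitch (play 1 mm); with the button pressed it slides freely.
- jaw_handle (a point): Grip point of the upright black handle on the jaw arm, 114 mm above the bench, 230 mm from the swing axis when the arm is in. Axes as pivot. The handle is 34 mm long (y), from 94 to 134 mm above the bench; its black face is at x = +15 mm, the button's face at x = -15 mm (-9.5 mm pressed). Grip it across x from above, fingertips about 100 mm above the bench.
- handle: The same upright handle with the button it carries; its origin lies on the swing axis, so use jaw_handle for its place.
- lock_button (a joint): Red lock button, 24 mm long and 22 mm high, in the handle's near side (-x of jaw_handle). Value is how far it is pressed in towards +x, m: 0 out, 0.0055 fully in. The lock is off from 0.0036. Spring 3.3 N out, 9.4 N fully in.
- pointer (a point): Tip of the yellow pointer that moves with the jaw arm over the aluminium scale (black lines every 5 mm, longer every 10 mm) on the near side of the arm, 71 mm above the bench. Axes as pivot.
- setting_clip (a joint): Place of the red clip on the scale, m: the value of jaw_arm at which the pointer stands at the clip's line. 0.048 to 0.078; it stays put by friction (4 N).
- clip_line (a point): Inner end of the white line across the red clip (7 mm long along the scale); the pointer's tip coincides with this point when the arm is set. Axes as pivot.
- board_green: Green circuit board, 60 x 85 x 12 mm, loose on the bench; bystander. Origin: centre of its underside.
- spool: Solder spool, blue flanges, 57 mm across, 42 mm high, loose; bystander. Origin: centre of its underside.
- tape: Roll of black tape lying flat, 62 mm across, 19 mm high, loose; bystander. Origin: centre of its underside.

How it is judged:
By the outcome, as a careful person would: the job done as asked, in the order asked, and still so for the second after the job is handed in, while the arm keeps its last pose, push and grip.
It also fails if it takes over 48 s, if anything falls off the work surface, if the arm or the gripper's body presses on something with over 40 N, if the wrist force passes 120 N, or if a joint passes its speed limit or range.

## Working session

There is one attempt and no reset: what is moved stays moved. The work goes in short steps, Python scripts to look and compute and a tool call to move; the robot and the scene stay as the last step left them, time stands still between calls to the robot, and variables do not carry over. Pictures are saved under pics/ and viewed, at most 10 in all, crops included, and the job is handed in when it is done.

Besides the shell and the picture viewer there is one more tool, called as name(argument=value, ...), one argument or row to a line, values as JSON. step_arm: Moves the arm, as the interface text tells. Shifts and turns lie within -1 to 1; 1 stands for 0.1 m of shift or 90 degrees of turn. Its arguments: {"type":"object","properties":{"plan":{"type":"array"},"grip_force":{"type":"number"}},"required":["plan"]}

```bash
mkdir -p pics; ls; cat > h.py <<'E'
import numpy as np, cv2
from station import telemetry, viewer, hand_in, ctrl
def K(p): return np.array([[p["fx"],0,p["cx"]],[0,p["fy"],p["cy"]],[0,0,1.]])
def ray(p,u,v):
    n=cv2.undistortPoints(np.array([[[u,v]]],float),K(p),np.array(p["dist"],float))[0,0]
    R=np.array(p["R"]);t=np.array(p["t"])
    return -R.T@t, R.T@np.array([n[0],n[1],1.])
def at_z(p,u,v,z):
    o,d=ray(p,u,v); return o+d*(z-o[2])/d[2]
def at_depth(p,u,v):
    o,d=ray(p,u,v); z=np.median(p["z_map"][int(v)-1:int(v)+2,int(u)-1:int(u)+2]); return o+d*z
def proj(p,X):
    return cv2.projectPoints(np.atleast_2d(np.array(X,float)),cv2.Rodrigues(np.array(p["R"],float))[0],np.array(p["t"],float),K(p),np.array(p["dist"],float))[0][:,0]
def save(p,n): cv2.imwrite("pics/"+n,p["img"][:,:,::-1])
E
python3 - <<'E'
from h import *
np.set_printoptions(precision=4,suppress=True)
o=telemetry.get_obs();print(o["ee_pos"],o["eef_rot"],o["grip_width"],ctrl.tcp_to_tips,o["time_s"])
for c in ("top","side"):
    p=viewer.camera(c);save(p,c+"0.png")
    print(c,-np.array(p["R"]).T@p["t"],p["fx"])
    for n in ("stand","clamp_knob","jaw_handle","lock_button","pointer","setting_clip","clip_line","swing_arm","board_green","spool","tape"):
        for r in viewer.recognise(n,p)[:2]:
            x=r["rect"];u,v=(x[0]+x[2])/2,(x[1]+x[3])/2
            print(n,round(r["score"],2),np.round(x),at_depth(p,u,v))
E
```

```text
pics
[ 0.2069 -0.5094  0.2219] [-3.1405 -0.0001  0.3858] 0.09428279245348938 0.017 0.0
top [ 0.3467 -0.0829  1.5982] 546.9338831764694
stand 0.79 [210. 213. 339. 254.] [ 0.4642 -0.0548  0.0018]
clamp_knob 0.28 [224. 218. 264. 232.] [0.4773 0.0265 0.122 ]
jaw_handle 0.71 [222. 218. 234. 234.] [0.4718 0.067  0.1375]
jaw_handle 0.54 [210. 220. 330. 238.] [ 0.4693 -0.0439  0.0942]
pointer 0.58 [312. 224. 327. 236.] [ 0.4652 -0.1785  0.1306]
pointer 0.57 [225. 217. 264. 235.] [0.4722 0.024  0.1258]
clip_line 0.17 [311. 224. 327. 235.] [ 0.4677 -0.1771  0.1347]
swing_arm 0.7 [211. 221. 329. 241.] [ 0.4627 -0.0438  0.0958]
board_green 0.69 [218. 242. 254. 273.] [0.3917 0.0546 0.0047]
board_green 0.65 [208. 220. 330. 240.] [ 0.4647 -0.0409  0.0961]
spool 0.59 [154. 154. 175. 172.] [0.6651 0.2771 0.0105]
tape 0.52 [386. 254. 405. 273.] [ 0.3823 -0.4105  0.0004]
side [ 0.0118 -1.0457  0.9444] 455.3344097684439
stand 0.68 [247. 178. 302. 272.] [ 0.4711 -0.1334  0.0936]
clamp_knob 0.75 [275. 218. 292. 241.] [ 0.4657 -0.2013  0.1298]
jaw_handle 0.34 [274. 221. 289. 242.] [ 0.4615 -0.196   0.1195]
jaw_handle 0.17 [273. 220. 288. 238.] [ 0.4633 -0.1886  0.1225]
pointer 0.48 [246. 176. 259. 186.] [0.4842 0.0502 0.1309]
pointer 0.45 [246. 176. 303. 272.] [ 0.4743 -0.1276  0.092 ]
setting_clip 0.68 [242. 172. 292. 252.] [ 0.2584 -0.529   0.4938]
swing_arm 0.93 [245. 174. 290. 252.] [ 0.2591 -0.5303  0.4922]
spool 0.48 [270. 155. 283. 173.] [0.6685 0.2481 0.0329]
tape 0.82 [277. 312. 304. 337.] [ 0.3856 -0.4042 -0.002 ]
tape 0.44 [272. 220. 286. 239.] [ 0.4627 -0.182   0.1161]
```

```bash
python3 - <<'E'
import cv2
a=cv2.imread("pics/top0.png");b=cv2.imread("pics/side0.png")
A=cv2.resize(a[190:290,190:350],(800,500)[:2] and (480,300),interpolation=cv2.INTER_CUBIC)
A=cv2.resize(a[195:265,190:350],(800,350),interpolation=cv2.INTER_CUBIC)
cv2.imwrite("pics/topc.png",A)
import numpy as np
l=cv2.resize(b,(480,360)); r=cv2.resize(b[165:285,230:320],(320,427),interpolation=cv2.INTER_CUBIC)
c=np.zeros((430,800,3),np.uint8);c[:360,:480]=l;c[:427,480:]=r;cv2.imwrite("pics/sidec.png",c)
E
```

```text
(no output)
```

View pics/topc.png

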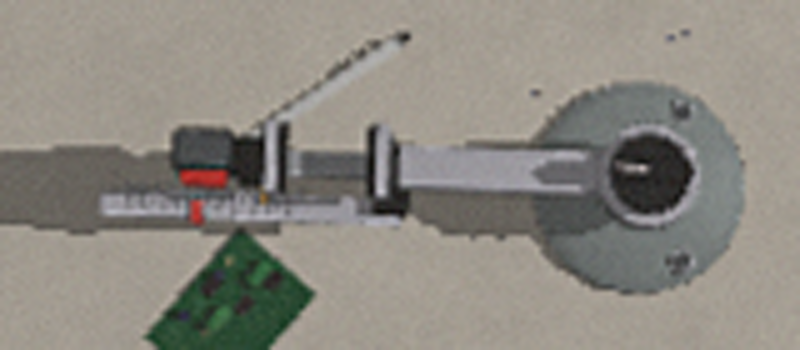

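View pics/sidec.png

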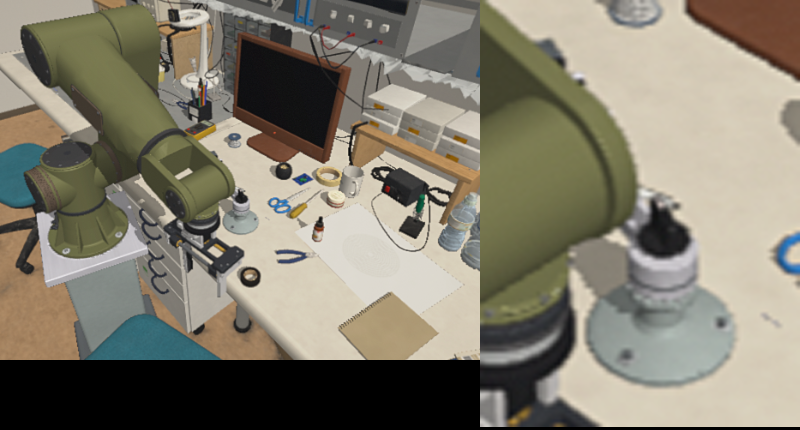

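View pics/top0.png

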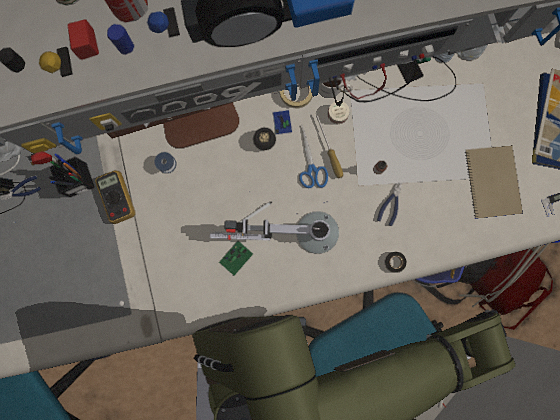

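Top picture (crop pixels /5 + (190,195)): the arm points to the left (+y world). The knob is at about (320,229) and the foot centre at (318,232). The handle is at about (231,225) with the red button on the robot's side, the yellow pointer at about (243,235) and the red clip at about (229,237). Side picture: the robot hides the jaw end. Next I'll refine these positions from the colour and depth data.

```bash
cat >> h.py <<'E'
def cloud(p):
    h,w=p["z_map"].shape;uu,vv=np.meshgrid(np.arange(w),np.arange(h))
    n=cv2.undistortPoints(np.stack([uu,vv],-1).reshape(-1,1,2).astype(float),K(p),np.array(p["dist"],float))[:,0]
    z=p["z_map"].reshape(-1,1)
    return ((np.c_[n,np.ones(len(n))]*z-p["t"])@np.array(p["R"])).reshape(h,w,3)
def blob(p,box,kind,z):
    u0,v0,u1,v1=box;I=p["img"][v0:v1,u0:u1].astype(float);r,g,b=I[...,0],I[...,1],I[...,2]
    w=np.clip(r-np.maximum(g,b)-40,0,None) if kind=="red" else np.clip(np.minimum(r,g)-b-25,0,None)
    vv,uu=np.mgrid[v0:v1,u0:u1]; u,v=(w*uu).sum()/w.sum(),(w*vv).sum()/w.sum()
    return (u,v),at_z(p,u,v,z),w
E
python3 - <<'E'
from h import *
np.set_printoptions(precision=4,suppress=True,linewidth=200)
p=viewer.camera("top")
C=cloud(p)[205:260,205:345]
I=p["img"][205:260,205:345].astype(int)
def st(m,n): 
    q=C[m]; print(n,m.sum(),q.mean(0),np.median(q,0),q.min(0),q.max(0))
X,Y,Z=C[...,0],C[...,1],C[...,2]
kn=(Z>.103)&(Y<-.13)&(Y>-.23);st(kn,"knob")
st((Z>.118)&(Y<-.13)&(Y>-.23),"wing")
st((Z>.084)&(Y<-.13)&(Y>-.23),"hub")
st((Z<.02)&(np.hypot(X-.465,Y+.178)<.07)&(abs(I[...,0]-I[...,2])<12),"foot")
hd=(Z>.118)&(Y>.03)&(Y<.11);st(hd,"handle")
tb=(Z>.085)&(Z<.1)&(Y<-.07)&(Y>-.125);st(tb,"tube")
for y0 in (-.12,-.105,-.09,-.075): 
    m=(Z>.085)&(Z<.1)&(abs(Y-y0)<.008);st(m,"t")
for v in range(228,240): print(v,' '.join('%3d/%3d/%3d'%tuple(p["img"][v,u]) for u in range(226,247)))
q=np.round(C[15:36,15:40,2]*1000).astype(int);print(q)
E
```

```text
knob 201 [ 0.4694 -0.1788  0.1176] [ 0.4685 -0.1789  0.1117] [ 0.4432 -0.2008  0.1031] [ 0.4953 -0.1453  0.1402]
wing 79 [ 0.4699 -0.1792  0.1314] [ 0.4703 -0.1792  0.1311] [ 0.4633 -0.2008  0.123 ] [ 0.4766 -0.1577  0.1402]
hub 402 [ 0.4693 -0.1721  0.1066] [ 0.4684 -0.1732  0.103 ] [ 0.4432 -0.2065  0.085 ] [ 0.4969 -0.1318  0.1402]
foot 968 [ 0.4659 -0.18    0.0113] [ 0.4566 -0.1791  0.0124] [ 0.4086 -0.241  -0.0102] [ 0.5325 -0.1091  0.02  ]
handle 137 [0.4729 0.0619 0.1329] [0.4734 0.063  0.134 ] [0.4565 0.0308 0.1188] [0.4884 0.0799 0.143 ]
tube 172 [ 0.4717 -0.0974  0.093 ] [ 0.4721 -0.0963  0.0934] [ 0.4592 -0.124   0.0852] [ 0.4841 -0.071   0.0998]
t 53 [ 0.4704 -0.1198  0.0932] [ 0.4704 -0.1209  0.0935] [ 0.4592 -0.1268  0.0867] [ 0.482  -0.1126  0.0998]
t 47 [ 0.4716 -0.1057  0.0928] [ 0.4726 -0.1047  0.0929] [ 0.4617 -0.113   0.0866] [ 0.4814 -0.0987  0.0997]
t 53 [ 0.4723 -0.0892  0.093 ] [ 0.4724 -0.0881  0.0939] [ 0.461  -0.0964  0.0852] [ 0.4841 -0.0821  0.099 ]
t 53 [ 0.4724 -0.0755  0.093 ] [ 0.4722 -0.0766  0.093 ] [ 0.4607 -0.0826  0.0853] [ 0.484  -0.0683  0.099 
[... 5062 characters left out ...]
 67   71   74   66   66   67   72   73   71   78   69   74]
 [  70   68   68   71   70   68   75   67   71   76   80   69   69   68   66   68   71   66   70   69   69   72   72   69   71]
 [  76   70   72   71   74   69   70   69   77   79   74   74   69   67   66   64   74   67   66   66   71   66   74   67   63]
 [  -1    4    1    3   -4   -3   65   70   76   76   67   68   73   68   67   76   62   70   72   76   66   67   73   75   69]
 [  -4   -1    3    5    2   -2    8    6   70   75   -1    2    4   -3   -4    4    3    3    2   -2    4   -1    4    1    0]
 [   0    0    0    3   -2    1    5   -4    0   -3   -2    3    1    0    3    4    3    3   -4    1   -2    3    3    0    8]]
```

step_arm(
  plan=[
    {"rz": -0.091},
    {"rz": -0.091},
    {"rz": -0.091},
    {"rz": -0.091},
    {"rz": -0.091},
    {"rz": -0.091},
    {"rz": -0.091},
    {"rz": -0.091},
  ],
)

```text
$.plan[0]: bad value
```

step_arm(
  plan=[
    {"dx": 0.34,"dy": 0.25},
    {"dx": 0.34,"dy": 0.25},
    {"dx": 0.34,"dy": 0.25},
    {"dx": 0.34,"dy": 0.25},
    {"dx": 0.34,"dy": 0.25},
    {"dx": 0.34,"dy": 0.25},
    {"dx": 0.34,"dy": 0.25},
    {"dx": 0.34,"dy": 0.25},
    {"dx": 0.34,"dy": 0.25},
    {"dx": 0.34,"dy": 0.25},
  ],
)

```text
$.plan[0]: bad value
```

step_arm(
  plan=[
    {},
    {},
  ],
)

```text
$.plan[0]: bad value
```

step_arm(
  plan=[
    {"dx": 0,"dy": 0,"dz": 0,"rx": 0,"ry": 0,"rz": -0.091,"claw": 0},
    {"dx": 0,"dy": 0,"dz": 0,"rx": 0,"ry": 0,"rz": -0.091,"claw": 0},
    {"dx": 0,"dy": 0,"dz": 0,"rx": 0,"ry": 0,"rz": -0.091,"claw": 0},
    {"dx": 0,"dy": 0,"dz": 0,"rx": 0,"ry": 0,"rz": -0.091,"claw": 0},
    {"dx": 0,"dy": 0,"dz": 0,"rx": 0,"ry": 0,"rz": -0.091,"claw": 0},
    {"dx": 0,"dy": 0,"dz": 0,"rx": 0,"ry": 0,"rz": -0.091,"claw": 0},
    {"dx": 0,"dy": 0,"dz": 0,"rx": 0,"ry": 0,"rz": -0.091,"claw": 0},
    {"dx": 0,"dy": 0,"dz": 0,"rx": 0,"ry": 0,"rz": -0.091,"claw": 0},
  ],
)

```text
time_s: 2.05
ee_pos: [0.207, -0.5096, 0.2225]
eef_rot: [3.142, 0.0, 1.535]
force: [0.2, -0.3, 0.1]
grip_width: 0.0936
grip_force: 0.0
```

step_arm(
  plan=[
    {"dx": 0.34,"dy": 0.25,"dz": 0,"rx": 0,"ry": 0,"rz": 0,"claw": 0},
    {"dx": 0.34,"dy": 0.25,"dz": 0,"rx": 0,"ry": 0,"rz": 0,"claw": 0},
    {"dx": 0.34,"dy": 0.25,"dz": 0,"rx": 0,"ry": 0,"rz": 0,"claw": 0},
    {"dx": 0.34,"dy": 0.25,"dz": 0,"rx": 0,"ry": 0,"rz": 0,"claw": 0},
    {"dx": 0.34,"dy": 0.25,"dz": 0,"rx": 0,"ry": 0,"rz": 0,"claw": 0},
    {"dx": 0.34,"dy": 0.25,"dz": 0,"rx": 0,"ry": 0,"rz": 0,"claw": 0},
    {"dx": 0.34,"dy": 0.25,"dz": 0,"rx": 0,"ry": 0,"rz": 0,"claw": 0},
    {"dx": 0.34,"dy": 0.25,"dz": 0,"rx": 0,"ry": 0,"rz": 0,"claw": 0},
    {"dx": 0.34,"dy": 0.25,"dz": 0,"rx": 0,"ry": 0,"rz": 0,"claw": 0},
    {"dx": 0.34,"dy": 0.25,"dz": 0,"rx": 0,"ry": 0,"rz": 0,"claw": 0},
  ],
)

```text
time_s: 3.05
ee_pos: [0.4717, -0.1787, 0.2226]
eef_rot: [3.141, 0.0, 1.529]
force: [0.3, -1.2, 0.3]
grip_width: 0.094
grip_force: 0.0
```

step_arm(
  plan=[
    {"dx": 0,"dy": 0,"dz": 0,"rx": 0,"ry": 0,"rz": 0,"claw": 0},
    {"dx": 0,"dy": 0,"dz": 0,"rx": 0,"ry": 0,"rz": 0,"claw": 0},
  ],
)

```text
time_s: 3.25
ee_pos: [0.471, -0.1798, 0.2223]
eef_rot: [-3.141, 0.0, 1.531]
force: [0.7, -0.3, -0.2]
grip_width: 0.0937
grip_force: 0.0
```

step_arm(
  plan=[
    {"dx": 0,"dy": -0.015,"dz": 0.4,"rx": 0,"ry": 0,"rz": 0,"claw": 0},
    {"dx": 0,"dy": 0,"dz": 0.4,"rx": 0,"ry": 0,"rz": 0,"claw": 0},
    {"dx": 0,"dy": 0,"dz": 0.13,"rx": 0,"ry": 0,"rz": 0,"claw": 0},
    {"dx": 0,"dy": 0,"dz": 0,"rx": 0,"ry": 0,"rz": 0,"claw": 0.6},
    {"dx": 0,"dy": 0,"dz": 0,"rx": 0,"ry": 0,"rz": 0,"claw": 0.8},
    {"dx": 0,"dy": 0,"dz": 0,"rx": 0,"ry": 0,"rz": 0,"claw": 1},
    {"dx": 0,"dy": 0,"dz": 0,"rx": 0,"ry": 0,"rz": 0,"claw": 1},
    {"dx": 0,"dy": 0,"dz": 0,"rx": 0,"ry": 0,"rz": 0,"claw": 1},
  ],
  grip_force=20,
)

```text
time_s: 4.05
ee_pos: [0.4696, -0.1803, 0.1303]
eef_rot: [3.14, 0.001, 1.529]
force: [0.1, -0.3, -0.1]
grip_width: 0.0573
grip_force: 0.0
```

step_arm(
  plan=[
    {"dx": 0,"dy": 0,"dz": 0,"rx": 0,"ry": 0,"rz": 0,"claw": 1},
    {"dx": 0,"dy": 0,"dz": 0,"rx": 0,"ry": 0,"rz": 0,"claw": 1},
    {"dx": 0,"dy": 0,"dz": 0,"rx": 0,"ry": 0,"rz": 0,"claw": 1},
    {"dx": 0,"dy": 0,"dz": 0,"rx": 0,"ry": 0,"rz": 0,"claw": 1},
    {"dx": 0,"dy": 0,"dz": 0,"rx": 0,"ry": 0,"rz": 0,"claw": 1},
    {"dx": 0,"dy": 0,"dz": 0,"rx": 0,"ry": 0,"rz": 0,"claw": 1},
    {"dx": 0,"dy": 0,"dz": 0,"rx": 0,"ry": 0,"rz": 0,"claw": 1},
  ],
)

```text
time_s: 4.75
ee_pos: [0.4689, -0.1801, 0.1293]
eef_rot: [-3.14, -0.0, 1.529]
force: [-4.1, 0.6, 0.9]
grip_width: 0.0117
grip_force: 19.9
```

step_arm(
  plan=[
    {"dx": 0,"dy": 0,"dz": 0.02,"rx": 0,"ry": 0,"rz": 0,"claw": 1},
    {"dx": 0,"dy": 0,"dz": 0.02,"rx": 0,"ry": 0,"rz": 0,"claw": 1},
    {"dx": 0,"dy": 0,"dz": 0.02,"rx": 0,"ry": 0,"rz": 0,"claw": 1},
    {"dx": 0,"dy": 0,"dz": 0,"rx": 0,"ry": 0,"rz": 0,"claw": 1},
    {"dx": 0,"dy": 0,"dz": 0,"rx": 0,"ry": 0,"rz": 0,"claw": 1},
  ],
)

```text
time_s: 5.25
ee_pos: [0.469, -0.1801, 0.1233]
eef_rot: [-3.141, -0.0, 1.529]
force: [-5.2, 0.1, 2.2]
grip_width: 0.0119
grip_force: 19.9
```

step_arm(
  plan=[
    {"dx": 0,"dy": 0,"dz": 0.02,"rx": 0,"ry": 0,"rz": 0,"claw": 1},
    {"dx": 0,"dy": 0,"dz": 0.01,"rx": 0,"ry": 0,"rz": 0,"claw": 1},
    {"dx": 0,"dy": 0,"dz": 0,"rx": 0,"ry": 0,"rz": 0,"claw": 1},
  ],
)

```text
time_s: 5.55
ee_pos: [0.4694, -0.1804, 0.1223]
eef_rot: [3.141, 0.001, 1.529]
force: [-14.1, 3.1, 25.4]
grip_width: 0.012
grip_force: 20.1
```

```bash
python3 - <<'E'
from h import *
o=telemetry.get_obs();print(o["force"],o["moment"],o["ee_pos"],o["qpos"])
E
```

```text
[-14.07715811   3.14270791  25.40458833] [0.57788585 2.75362727 0.00592394] [ 0.46937126 -0.1803956   0.12229124] [-4.39545855e-01  3.05958700e-01  1.76306273e+00 -5.26381472e-04
  1.07181100e+00 -3.97930151e-01]
```

step_arm(
  plan=[
    {"dx": 0,"dy": 0,"dz": -0.005,"rx": 0,"ry": 0,"rz": 0.06,"claw": 1},
    {"dx": 0,"dy": 0,"dz": 0,"rx": 0,"ry": 0,"rz": 0.06,"claw": 1},
    {"dx": 0,"dy": 0,"dz": 0,"rx": 0,"ry": 0,"rz": 0.06,"claw": 1},
    {"dx": 0,"dy": 0,"dz": 0,"rx": 0,"ry": 0,"rz": 0.06,"claw": 1},
    {"dx": 0,"dy": 0,"dz": 0,"rx": 0,"ry": 0,"rz": 0.06,"claw": 1},
    {"dx": 0,"dy": 0,"dz": 0,"rx": 0,"ry": 0,"rz": 0.06,"claw": 1},
  ],
)

```text
time_s: 6.15
ee_pos: [0.4698, -0.1805, 0.1225]
eef_rot: [3.139, -0.0, 0.96]
force: [-7.1, 0.3, 16.9]
grip_width: 0.0122
grip_force: 20.0
```

```bash
python3 - <<'E'
from h import *
o=telemetry.get_obs();print(o["force"],o["moment"],o["ee_pos"],o["eef_rot"])
E
```

```text
[-7.09330926  0.29158645 16.91411392] [0.15966484 1.55843835 0.04424159] [ 0.46982807 -0.18049814  0.1224765 ] [ 3.13949531e+00 -1.48932270e-04  9.60035438e-01]
```

```bash
python3 - <<'E'
from h import *
np.set_printoptions(precision=4,suppress=True)
p=viewer.camera("top");save(p,"t1.png")
for n in ("jaw_handle","swing_arm","board_green"):
    for r in viewer.recognise(n,p)[:2]: print(n,r)
C=cloud(p);X,Y,Z=C[...,0],C[...,1],C[...,2]
m=(Z>.118)&(Z<.15)&(Y>.045)&(Y<.11)&(X>.4)&(X<.55);print(m.sum(),C[m].mean(0))
cv2.imwrite("pics/t1c.png",cv2.resize(p["img"][190:290,190:370,::-1],(720,400),interpolation=cv2.INTER_CUBIC))
E
```

```text
jaw_handle {'rect': [211.0, 218.3, 296.1, 239.6], 'score': 0.69}
jaw_handle {'rect': [223.0, 220.0, 236.6, 234.5], 'score': 0.55}
swing_arm {'rect': [207.5, 219.3, 290.8, 239.5], 'score': 0.87}
swing_arm {'rect': [228.5, 219.1, 262.2, 235.4], 'score': 0.34}
board_green {'rect': [219.2, 241.8, 255.4, 273.2], 'score': 0.68}
130 [0.4725 0.0632 0.1332]
```

View pics/t1c.png

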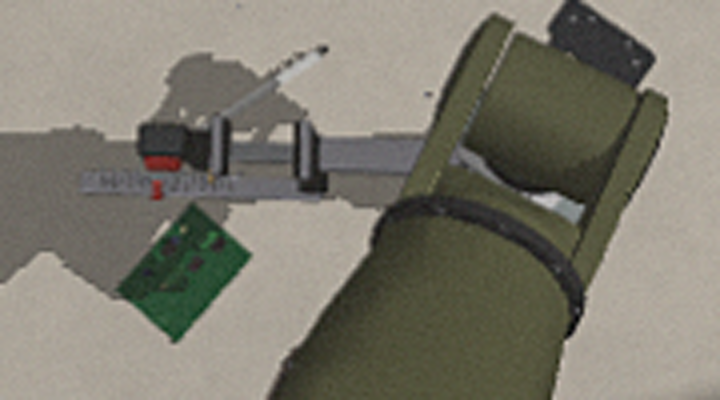

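The jaw arm has stayed put: handle at crop (160,148), clip at (157,188). So the knob is turning in rather than dragging the arm round. I'll keep turning.

step_arm(
  plan=[
    {"dx": 0,"dy": 0,"dz": 0,"rx": 0,"ry": 0,"rz": 0.06,"claw": 1},
    {"dx": 0,"dy": 0,"dz": 0,"rx": 0,"ry": 0,"rz": 0.06,"claw": 1},
    {"dx": 0,"dy": 0,"dz": 0,"rx": 0,"ry": 0,"rz": 0.06,"claw": 1},
    {"dx": 0,"dy": 0,"dz": 0,"rx": 0,"ry": 0,"rz": 0.06,"claw": 1},
    {"dx": 0,"dy": 0,"dz": 0,"rx": 0,"ry": 0,"rz": 0.06,"claw": 1},
    {"dx": 0,"dy": 0,"dz": 0,"rx": 0,"ry": 0,"rz": 0.06,"claw": 1},
    {"dx": 0,"dy": 0,"dz": 0,"rx": 0,"ry": 0,"rz": 0.06,"claw": 1},
    {"dx": 0,"dy": 0,"dz": 0,"rx": 0,"ry": 0,"rz": 0,"claw": 1},
  ],
)

```text
time_s: 7.15
ee_pos: [0.4702, -0.1811, 0.1225]
eef_rot: [3.139, -0.002, 0.301]
force: [-4.1, -3.4, 15.0]
grip_width: 0.0116
grip_force: 20.0
```

```bash
python3 - <<'E'
from h import *
o=telemetry.get_obs();print(o["force"],o["moment"],o["ee_pos"],o["eef_rot"],o["qpos"])
E
```

```text
[-4.08055176 -3.35474391 14.96686539] [-0.65212088  0.93486953 -0.08863706] [ 0.4702125  -0.18105744  0.12249286] [ 3.13850487e+00 -2.12318548e-03  3.00678293e-01] [-4.39831250e-01  3.06297387e-01  1.76207305e+00 -9.65499838e-04
  1.06957203e+00  8.30752439e-01]
```

step_arm(
  plan=[
    {"dx": 0,"dy": 0,"dz": 0,"rx": 0,"ry": 0,"rz": 0.03,"claw": 1},
    {"dx": 0,"dy": 0,"dz": 0,"rx": 0,"ry": 0,"rz": 0.03,"claw": 1},
    {"dx": 0,"dy": 0,"dz": 0,"rx": 0,"ry": 0,"rz": 0.03,"claw": 1},
    {"dx": 0,"dy": 0,"dz": 0,"rx": 0,"ry": 0,"rz": 0.03,"claw": 1},
    {"dx": 0,"dy": 0,"dz": 0,"rx": 0,"ry": 0,"rz": 0,"claw": 1},
  ],
)

```text
time_s: 7.65
ee_pos: [0.4703, -0.1813, 0.1225]
eef_rot: [3.139, -0.003, 0.114]
force: [-4.7, -5.6, 13.5]
grip_width: 0.0122
grip_force: 20.0
```

```bash
python3 - <<'E'
from h import *
o=telemetry.get_obs();print(o["force"],o["moment"],o["ee_pos"],o["eef_rot"])
E
```

```text
[-4.68085424 -5.58437031 13.51904522] [-1.06183939  0.82270154 -0.04796281] [ 0.47027214 -0.18127743  0.12251906] [ 3.13850822e+00 -2.82460663e-03  1.13911946e-01]
```

step_arm(
  plan=[
    {"dx": 0,"dy": 0,"dz": 0,"rx": 0,"ry": 0,"rz": 0.025,"claw": 1},
    {"dx": 0,"dy": 0,"dz": 0,"rx": 0,"ry": 0,"rz": 0.025,"claw": 1},
    {"dx": 0,"dy": 0,"dz": 0,"rx": 0,"ry": 0,"rz": 0,"claw": 1},
  ],
)

```text
time_s: 7.95
ee_pos: [0.4703, -0.1813, 0.1224]
eef_rot: [3.139, -0.003, 0.036]
force: [-2.5, -5.0, 12.5]
grip_width: 0.012
grip_force: 20.0
```

```bash
python3 - <<'E'
from h import *
o=telemetry.get_obs();print(o["force"],o["moment"],o["ee_pos"],o["eef_rot"])
E
```

```text
[-2.53597209 -4.96833619 12.45579342] [-0.91773015  0.76429294  0.19008463] [ 0.47028344 -0.18130589  0.12242635] [ 3.13861993e+00 -3.06480406e-03  3.59239295e-02]
```

step_arm(
  plan=[
    {"dx": 0,"dy": 0,"dz": 0,"rx": 0,"ry": 0,"rz": 0.025,"claw": 1},
    {"dx": 0,"dy": 0,"dz": 0,"rx": 0,"ry": 0,"rz": 0.025,"claw": 1},
    {"dx": 0,"dy": 0,"dz": 0,"rx": 0,"ry": 0,"rz": 0,"claw": 1},
  ],
)

```text
time_s: 8.25
ee_pos: [0.4705, -0.1813, 0.1224]
eef_rot: [3.139, -0.004, -0.042]
force: [-1.3, -5.2, 8.8]
grip_width: 0.0126
grip_force: 20.4
```

```bash
python3 - <<'E'
from h import *
o=telemetry.get_obs();print(o["force"],o["moment"],o["ee_pos"],o["eef_rot"])
E
```

```text
[-1.312028   -5.22840375  8.7963842 ] [-1.10779666  0.38182462  0.32715327] [ 0.47046747 -0.18127343  0.12237909] [ 3.13886281 -0.00371073 -0.04236377]
```

step_arm(
  plan=[
    {"dx": 0,"dy": 0,"dz": 0,"rx": 0,"ry": 0,"rz": 0,"claw": 0},
    {"dx": 0,"dy": 0,"dz": 0,"rx": 0,"ry": 0,"rz": 0,"claw": 0},
    {"dx": 0,"dy": 0,"dz": 0,"rx": 0,"ry": 0,"rz": 0,"claw": 0},
    {"dx": 0,"dy": 0,"dz": -0.1,"rx": 0,"ry": 0,"rz": 0,"claw": 0},
    {"dx": 0,"dy": 0,"dz": -0.4,"rx": 0,"ry": 0,"rz": 0,"claw": 0},
    {"dx": 0,"dy": 0,"dz": -0.4,"rx": 0,"ry": 0,"rz": 0,"claw": 0},
    {"dx": 0,"dy": 0,"dz": -0.3,"rx": 0,"ry": 0,"rz": 0,"claw": 0},
  ],
)

```text
time_s: 8.95
ee_pos: [0.4695, -0.1801, 0.2441]
eef_rot: [3.141, -0.002, -0.041]
force: [-0.6, 0.6, -0.0]
grip_width: 0.0649
grip_force: 0.0
```

step_arm(
  plan=[
    {"dx": -0.45,"dy": 0,"dz": 0,"rx": 0,"ry": 0,"rz": -0.09,"claw": 0},
    {"dx": -0.45,"dy": 0,"dz": 0,"rx": 0,"ry": 0,"rz": -0.09,"claw": 0},
    {"dx": -0.45,"dy": 0,"dz": 0,"rx": 0,"ry": 0,"rz": -0.09,"claw": 0},
  ],
)

```text
time_s: 9.25
ee_pos: [0.335, -0.1928, 0.2415]
eef_rot: [3.141, -0.0, 0.388]
force: [-1.1, -1.0, -0.4]
grip_width: 0.089
grip_force: 0.0
```

```bash
python3 - <<'E'
from h import *
np.set_printoptions(precision=4,suppress=True,linewidth=200)
print(telemetry.get_obs()["ee_pos"],telemetry.get_obs()["eef_rot"])
p=viewer.camera("top");save(p,"t2.png")
C=cloud(p);X,Y,Z=C[...,0],C[...,1],C[...,2]
m=(Z>.118)&(Z<.15)&(Y>.045)&(Y<.11)&(X>.4)&(X<.55);print(m.sum(),C[m].mean(0),np.median(C[m],0))
m=(Z>.085)&(Z<.1)&(Y>-.14)&(Y<-.07)&(X>.44)&(X<.5);print(m.sum(),np.polyfit(C[m][:,1]+.18,C[m][:,0],1))
m=(Z>.1)&(Z<.15)&(abs(Y+.18)<.03)&(abs(X-.47)<.03);print("knob",m.sum(),C[m].mean(0),np.sort(C[m][:,2])[-40:])
print("rod",[C[v,u] for u,v in ((258,210),(265,206),(250,214))])
s=p["img"][190:265,190:350,::-1]
cv2.imwrite("pics/t2c.png",cv2.resize(s,(800,375),interpolation=cv2.INTER_CUBIC))
for k,b,z in (("yel",(238,229,248,238),.071),("red",(225,234,234,242),.071)):
    print(k,blob(p,b,k,z)[:2])
E
```

```text
[ 0.335  -0.1928  0.2415] [ 3.141  -0.0004  0.3881]
129 [0.4642 0.0631 0.1331] [0.4638 0.0629 0.134 ]
199 [-0.03    0.4705]
knob 195 [ 0.4699 -0.178   0.1119] [0.1257 0.1257 0.126  0.126  0.1261 0.1261 0.1262 0.1264 0.1266 0.1267 0.1268 0.1269 0.1271 0.1272 0.1272 0.1273 0.1274 0.1274 0.1277 0.1277 0.1278 0.1282 0.1283 0.1285 0.1288 0.1289 0.1292 0.1292
 0.1293 0.1294 0.1295 0.1296 0.1302 0.1309 0.1313 0.1313 0.1315 0.1317 0.1325 0.1343]
rod [array([ 0.5306, -0.0052,  0.0099]), array([ 0.5433, -0.0253,  0.0057]), array([0.5183, 0.0178, 0.0103])]
yel ((np.float64(242.0), np.float64(235.8235294117647)), array([0.4499, 0.0348, 0.071 ]))
red ((np.float64(229.45652173913044), np.float64(236.42934782608697)), array([0.4474, 0.0699, 0.071 ]))
```

View pics/t2c.png

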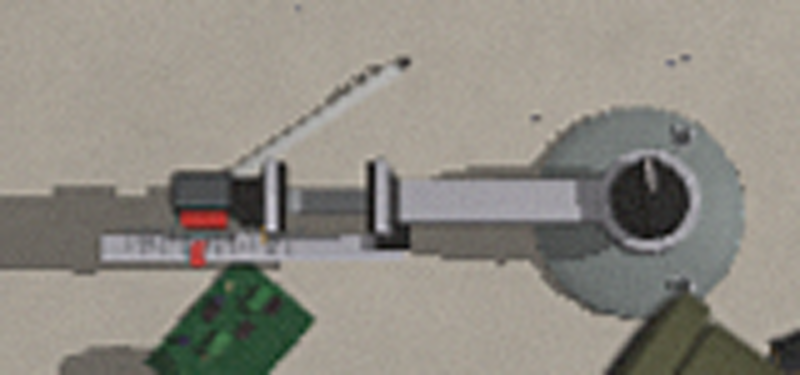

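The knob is down about 5 mm and the wing now lies across the arm, with the white line at crop (650,175) pointing up. The handle is at crop (203,195), the clip at (197,253) and the rod lies on the bench. Next I'll go to the handle.

step_arm(
  plan=[
    {"dx": 0,"dy": 0,"dz": 0,"rx": 0,"ry": 0,"rz": -0.0857,"claw": 0},
    {"dx": 0,"dy": 0,"dz": 0,"rx": 0,"ry": 0,"rz": -0.0857,"claw": 0},
    {"dx": 0,"dy": 0,"dz": 0,"rx": 0,"ry": 0,"rz": -0.0857,"claw": 0},
    {"dx": 0,"dy": 0,"dz": 0,"rx": 0,"ry": 0,"rz": -0.0857,"claw": 0},
    {"dx": 0,"dy": 0,"dz": 0,"rx": 0,"ry": 0,"rz": -0.0857,"claw": 0},
    {"dx": 0,"dy": 0,"dz": 0,"rx": 0,"ry": 0,"rz": -0.0857,"claw": 0},
    {"dx": 0,"dy": 0,"dz": 0,"rx": 0,"ry": 0,"rz": -0.0857,"claw": 0},
    {"dx": 0,"dy": 0,"dz": 0,"rx": 0,"ry": 0,"rz": -0.0857,"claw": 0},
    {"dx": 0,"dy": 0,"dz": 0,"rx": 0,"ry": 0,"rz": -0.0857,"claw": 0},
  ],
)

```text
time_s: 10.2
ee_pos: [0.3365, -0.1934, 0.2416]
eef_rot: [3.141, 0.0, 1.598]
force: [0.1, -0.7, -0.5]
grip_width: 0.0943
grip_force: 0.0
```

step_arm(
  plan=[
    {"dx": 0.36,"dy": 0.2,"dz": 0,"rx": 0,"ry": 0,"rz": 0,"claw": 0},
    {"dx": 0.36,"dy": 0.2,"dz": 0,"rx": 0,"ry": 0,"rz": 0,"claw": 0},
    {"dx": 0.36,"dy": 0.2,"dz": 0,"rx": 0,"ry": 0,"rz": 0,"claw": 0},
    {"dx": 0.36,"dy": 0.2,"dz": 0,"rx": 0,"ry": 0,"rz": 0,"claw": 0},
    {"dx": 0.36,"dy": 0.2,"dz": 0,"rx": 0,"ry": 0,"rz": 0,"claw": 0},
    {"dx": 0.36,"dy": 0.2,"dz": 0,"rx": 0,"ry": 0,"rz": 0,"claw": 0},
    {"dx": 0.36,"dy": 0.2,"dz": 0,"rx": 0,"ry": 0,"rz": 0,"claw": 0},
    {"dx": 0,"dy": 0,"dz": 0,"rx": 0,"ry": 0,"rz": 0,"claw": 0},
    {"dx": 0,"dy": 0,"dz": 0,"rx": 0,"ry": 0,"rz": 0,"claw": 0},
  ],
)

```text
time_s: 11.1
ee_pos: [0.471, 0.062, 0.2411]
eef_rot: [-3.141, 0.0, 1.594]
force: [-0.6, -1.4, -0.5]
grip_width: 0.0939
grip_force: 0.0
```

step_arm(
  plan=[
    {"dx": 0.01,"dy": -0.045,"dz": 0.4,"rx": 0,"ry": 0,"rz": 0,"claw": 0},
    {"dx": 0,"dy": 0,"dz": 0.4,"rx": 0,"ry": 0,"rz": 0,"claw": 0},
    {"dx": 0,"dy": 0,"dz": 0.3,"rx": 0,"ry": 0,"rz": 0,"claw": 0},
    {"dx": 0,"dy": 0,"dz": 0.14,"rx": 0,"ry": 0,"rz": 0,"claw": 0},
    {"dx": 0,"dy": 0,"dz": 0,"rx": 0,"ry": 0,"rz": 0,"claw": 0.3},
    {"dx": 0,"dy": 0,"dz": 0,"rx": 0,"ry": 0,"rz": 0,"claw": 0.5},
    {"dx": 0,"dy": 0,"dz": 0,"rx": 0,"ry": 0,"rz": 0,"claw": 0.6},
    {"dx": 0,"dy": 0,"dz": 0,"rx": 0,"ry": 0,"rz": 0,"claw": 0.6},
  ],
  grip_force=25,
)

```text
time_s: 11.9
ee_pos: [0.4669, 0.0623, 0.118]
eef_rot: [3.14, -0.0, 1.592]
force: [0.4, -0.4, -0.2]
grip_width: 0.0653
grip_force: 0.0
```

step_arm(
  plan=[
    {"dx": 0,"dy": 0,"dz": 0,"rx": 0,"ry": 0,"rz": 0,"claw": 1},
    {"dx": 0,"dy": 0,"dz": 0,"rx": 0,"ry": 0,"rz": 0,"claw": 1},
    {"dx": 0,"dy": 0,"dz": 0,"rx": 0,"ry": 0,"rz": 0,"claw": 1},
    {"dx": 0,"dy": 0,"dz": 0,"rx": 0,"ry": 0,"rz": 0,"claw": 1},
    {"dx": 0,"dy": 0,"dz": 0,"rx": 0,"ry": 0,"rz": 0,"claw": 1},
    {"dx": 0,"dy": 0,"dz": 0,"rx": 0,"ry": 0,"rz": 0,"claw": 1},
    {"dx": 0,"dy": 0,"dz": 0,"rx": 0,"ry": 0,"rz": 0,"claw": 1},
  ],
)

```text
time_s: 12.6
ee_pos: [0.4664, 0.0623, 0.1169]
eef_rot: [-3.141, 0.0, 1.592]
force: [-0.8, -2.9, -0.7]
grip_width: 0.0228
grip_force: 24.9
```

```bash
python3 - <<'E'
from h import *
o=telemetry.get_obs();print(o["force"],o["moment"],o["ee_pos"],o["eef_rot"],o["grip_width"],o["grip_force"])
E
```

```text
[-0.82613641 -2.86656641 -0.73862144] [-0.60955914  0.01966537 -0.01343159] [0.46643354 0.06226145 0.11691599] [-3.14128374e+00  2.86790646e-04  1.59224561e+00] 0.02283640260656953 24.924326241016388
```

step_arm(
  plan=[
    {"dx": 0.05,"dy": 0,"dz": 0,"rx": 0,"ry": 0,"rz": 0,"claw": 1},
    {"dx": 0.05,"dy": 0,"dz": 0,"rx": 0,"ry": 0,"rz": 0,"claw": 1},
    {"dx": 0.05,"dy": 0,"dz": 0,"rx": 0,"ry": 0,"rz": 0,"claw": 1},
    {"dx": 0.05,"dy": 0,"dz": 0,"rx": 0,"ry": 0,"rz": 0,"claw": 1},
    {"dx": 0.05,"dy": -0.003,"dz": 0,"rx": 0,"ry": 0,"rz": 0,"claw": 1},
    {"dx": 0.05,"dy": 0,"dz": 0,"rx": 0,"ry": 0,"rz": 0,"claw": 1},
    {"dx": 0,"dy": 0,"dz": 0,"rx": 0,"ry": 0,"rz": 0,"claw": 1},
    {"dx": 0,"dy": 0,"dz": 0,"rx": 0,"ry": 0,"rz": 0,"claw": 1},
  ],
)

```text
time_s: 13.4
ee_pos: [0.4655, 0.0926, 0.1169]
eef_rot: [-3.142, -0.0, 1.593]
force: [-0.5, -3.7, -0.7]
grip_width: 0.0228
grip_force: 24.9
```

```bash
python3 - <<'E'
from h import *
np.set_printoptions(precision=4,suppress=True,linewidth=200)
o=telemetry.get_obs();print(o["force"],o["ee_pos"],o["grip_width"])
p=viewer.camera("top");q=viewer.camera("side");save(p,"t3.png");save(q,"s3.png")
for n in ("pointer","clip_line","setting_clip"):
    for c in (p,q):
        for r in viewer.recognise(n,c)[:2]: print(n,r)
P=[[.448,.065,.071],[.448,.075,.071]]
print(proj(p,P),proj(q,P))
def crop(im,c,w,h,s):
    u,v=int(c[0]),int(c[1]);return cv2.resize(im["img"][v-h:v+h,u-w:u+w,::-1],(2*w*s,2*h*s),interpolation=cv2.INTER_CUBIC)
a=crop(p,proj(p,P)[0],33,25,12);b=crop(q,proj(q,P)[0],33,25,12)
cv2.imwrite("pics/t3c.png",cv2.resize(np.vstack([a[:300] if 0 else cv2.resize(a,(396,300)),cv2.resize(b,(396,300))]),(396,600)))
cv2.imwrite("pics/t3c.png",np.hstack([cv2.resize(a,(400,303)),cv2.resize(b,(400,303))]))
E
```

```text
[-0.4565 -3.7104 -0.6865] [0.4655 0.0926 0.1169] 0.022781428944080053
pointer {'rect': [236.0, 219.5, 263.2, 237.6], 'score': 0.75}
pointer {'rect': [240.4, 170.2, 256.0, 201.2], 'score': 0.86}
setting_clip {'rect': [274.7, 221.2, 291.6, 241.2], 'score': 0.51}
[[231.2082 236.2516]
 [227.6506 236.174 ]] [[240.9083 196.5599]
 [239.7158 194.9091]]
```

View pics/t3c.png

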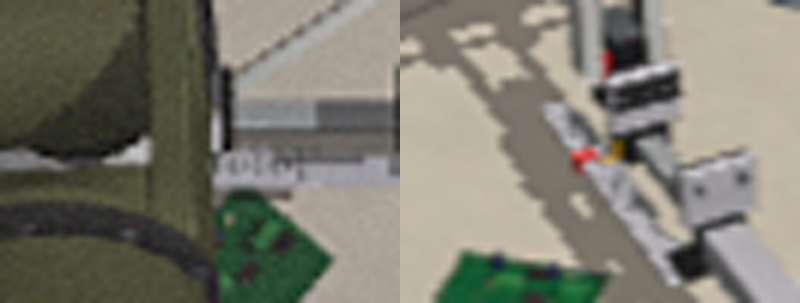

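The top view is blocked by the forearm. The side view shows the yellow pointer at crop (615,152) just short of the red clip at (583,160). I'll measure the remaining distance from both views.

```bash
python3 - <<'E'
from h import *
np.set_printoptions(precision=4,suppress=True,linewidth=220)
p=viewer.camera("top");q=viewer.camera("side")
e=np.array([-.03,1,0])
for f,e in (("top0.png",np.array([.025,1,0])),("t2.png",np.array([-.03,1,0]))):
    I=cv2.imread("pics/"+f)[:,:,::-1].astype(float)
    for v in range(231,241):
        r=I[v]; y=np.clip(np.minimum(r[239:247,0],r[239:247,1])-r[239:247,2]-4,0,None); d=np.clip(r[224:236,0]-r[224:236,1]-10,0,None)
        print(f,v,"yel",y.sum().round(), (y@np.arange(239,247)/max(y.sum(),1)).round(2),"red",d.sum().round(),(d@np.arange(224,236)/max(d.sum(),1)).round(2))
    for zc in (.071,.075):
        for u in ((242.3,228.83),): print(f,zc,e@(at_z(p,u[1],236.5,zc)-at_z(p,u[0],235,.071)))
u0,v0=232,188
for v in range(v0,v0+14): print(v,' '.join('%3d/%3d/%3d'%tuple(q["img"][v,u]) for u in range(u0,u0+14)))
C=cloud(q)[v0:v0+14,u0:u0+14,2]*1000;print(np.round(C).astype(int))
e=np.array([-.03,1,0])
s=0.4705;P=lambda y,dx,z:[s-.03*(y+.18)+dx,y,z]
print(proj(q,[P(.07,-.012,.071),P(.07,-.02,.071),P(.07,-.03,.071),P(.08,-.02,.071),P(.07,-.02,.076)]))
E
```

```text
top0.png 231 yel 1.0 239.0 red 878.0 230.68
top0.png 232 yel 18.0 241.5 red 190.0 231.68
top0.png 233 yel 19.0 242.0 red 0.0 0.0
top0.png 234 yel 59.0 242.31 red 0.0 0.0
top0.png 235 yel 39.0 242.26 red 207.0 228.89
top0.png 236 yel 0.0 0.0 red 227.0 228.83
top0.png 237 yel 0.0 0.0 red 214.0 228.77
top0.png 238 yel 0.0 0.0 red 254.0 228.83
top0.png 239 yel 0.0 0.0 red 157.0 228.97
top0.png 240 yel 27.0 242.33 red 1.0 229.0
top0.png 0.071 0.03755528051581316
top0.png 0.075 0.03714400332541421
t2.png 231 yel 0.0 0.0 red 0.0 0.0
t2.png 232 yel 0.0 0.0 red 629.0 230.28
t2.png 233 yel 0.0 0.0 red 1041.0 230.33
t2.png 234 yel 0.0 0.0 red 1146.0 230.37
t2.png 235 yel 31.0 242.0 red 466.0 230.73
t2.png 236 yel 20.0 242.0 red 0.0 0.0
t2.png 237 yel 44.0 242.36 red 0.0 0.0
t2.png 238 yel 26.0 242.19 red 181.0 229.43
t2.png 239 yel 0.0 0.0 red 272.0 229.06
t2.png 240 yel 0.0 0.0 red 265.0 228.91
t2.png 0.071 0.03783153699719953
t2.png 0.075 0.03743473470969018
188 175/173/178 174/172/177 153/149/149 170/163/149 193/184/166 200/190/171 195/185/168 154/146/132  86/ 83/ 75  79/ 78/ 79  68/ 68/ 71 
[... 2504 characters left out ...]
98]
 [ 67  72  70  71  70  70  70  -4   3  96  99  95  96  96]
 [  3  71  75  71  71  73  70  73   0  82  86  90  92  91]
 [  2  -1  70  72  70  72  74  71  69  77  81  89  85  87]
 [  0   3  70  69  71  72  75  74  71   0  79  85  83  86]
 [  1  -3   0  73  79  74  77  74  72  72  75  79  81  80]
 [  3   3   5  70  75  76  68  72  71  71  72  79  76  75]
 [ -2   0   0  69  64  72  72  70  74  72  71  70   5   0]
 [ -2  -2   1   0   0  71  70  71  73  70  71  69   0  -3]
 [ -1   2   0   1   6   2  75  72  70  71  67  73  67  -1]
 [  2   5  -2   3  -1  -4   1  70  74  71  70  74  71  70]]
[[241.1676 195.5029]
 [238.8795 196.1161]
 [236.006  196.8862]
 [237.6121 194.492 ]
 [238.8284 194.8671]]
```

step_arm(
  plan=[
    {"dx": 0.035,"dy": -0.001,"dz": 0,"rx": 0,"ry": 0,"rz": 0,"claw": 1},
    {"dx": 0.035,"dy": 0,"dz": 0,"rx": 0,"ry": 0,"rz": 0,"claw": 1},
    {"dx": 0,"dy": 0,"dz": 0,"rx": 0,"ry": 0,"rz": 0,"claw": 1},
    {"dx": 0,"dy": 0,"dz": 0,"rx": 0,"ry": 0,"rz": 0,"claw": 1},
  ],
)

```text
time_s: 14.3
ee_pos: [0.4653, 0.0996, 0.117]
eef_rot: [-3.142, -0.0, 1.593]
force: [0.1, -3.6, -0.8]
grip_width: 0.0226
grip_force: 24.9
```

```bash
python3 - <<'E'
from h import *
np.set_printoptions(precision=4,suppress=True,linewidth=220)
o=telemetry.get_obs();print(o["force"],o["ee_pos"],o["grip_width"])
Q=[viewer.camera("side") for _ in range(6)];q=dict(Q[0]);q["img"]=np.mean([a["img"] for a in Q],0).round().astype(np.uint8);save(q,"s4.png")
u0,v0=232,188
for v in range(v0,v0+12): print(v,' '.join('%3d/%3d/%3d'%tuple(q["img"][v,u]) for u in range(u0,u0+13)))
# side-view pointer tip before (240.2,197.2)
print(at_z(q,240.2,197.2,.0715))
p=viewer.camera("top");print("top pre-grip pointer",at_z(p,242.3,237.5,.0715),"clip",at_z(p,228.95,238.5,.075))
cl=at_z(p,228.95,238.5,.075)
for z in (.071,.075): print("clip line, inner/outer in side",z,proj(q,[[cl[0]+.008,cl[1],z],[cl[0],cl[1],z],[cl[0]-.008,cl[1],z]]).round(2).tolist())
I=q["img"][180:210,220:260,::-1];cv2.imwrite("pics/s4c.png",cv2.resize(I,(800,600),interpolation=cv2.INTER_CUBIC))
E
```

```text
[ 0.0669 -3.584  -0.7519] [0.4653 0.0996 0.117 ] 0.022623363373824642
188 173/172/176 144/142/146 126/123/120 168/161/147 195/185/167 199/190/171 194/185/167 151/144/130 106/104/100  88/ 87/ 89  74/ 74/ 76 124/123/125 156/154/156
189 183/181/186 176/174/179 143/140/144 125/122/120 145/141/132 178/170/154 198/188/169 178/170/153 131/127/120 132/130/134 153/150/154 160/158/161 164/161/164
190 177/174/179 169/167/170 142/140/143  94/ 93/ 96  89/ 88/ 88 126/123/114 178/170/154 196/186/168 152/146/135 140/137/141 161/158/163 160/158/162 160/156/161
191 154/151/154 178/175/180 157/155/158 106/104/107  88/ 88/ 90  98/ 98/ 97 148/142/131 188/180/162 148/142/130 142/139/145 142/140/146 102/100/104  83/ 81/ 83
192 125/122/120 160/158/162 161/158/163 135/133/137 122/120/124 105/105/107 104/104/101 162/155/142 135/129/118  70/ 67/ 68  58/ 56/ 60  34/ 34/ 39  30/ 30/ 32
193 112/108/102 142/138/142 170/167/172 148/146/150 150/149/153 126/127/130  88/ 90/ 92 115/115/114 103/100/ 94 111/ 88/ 32  96/ 72/  0  29/ 24/ 20  43/ 44/ 48
194 118/114/102 115/112/106 161/160/162 182/183/187 179/180/184 141/14
[... 467 characters left out ...]
39/ 36 180/ 86/ 86 186/125/128 180/158/161 161/157/159 144/144/147 142/144/145 149/146/139 176/168/151
198 122/117/106 121/117/106 118/117/106 109/ 78/ 70 122/ 53/ 52 169/149/153 187/186/190 181/181/185 161/160/165 162/160/165 154/153/156 161/157/148 191/182/165
199 122/117/106 122/117/107 121/116/106 126/ 93/ 83 140/ 69/ 61 135/104/103 157/156/160 181/180/184 179/176/180 178/175/180 157/155/159 139/139/138 166/161/152
[0.4443 0.0621 0.0715]
top pre-grip pointer [0.4451 0.0337 0.0715] clip [0.4413 0.0707 0.075 ]
clip line, inner/outer in side 0.071 [[240.6, 195.51], [238.31, 196.12], [236.01, 196.74]]
clip line, inner/outer in side 0.075 [[240.56, 194.51], [238.26, 195.12], [235.96, 195.74]]
```

View pics/s4c.png

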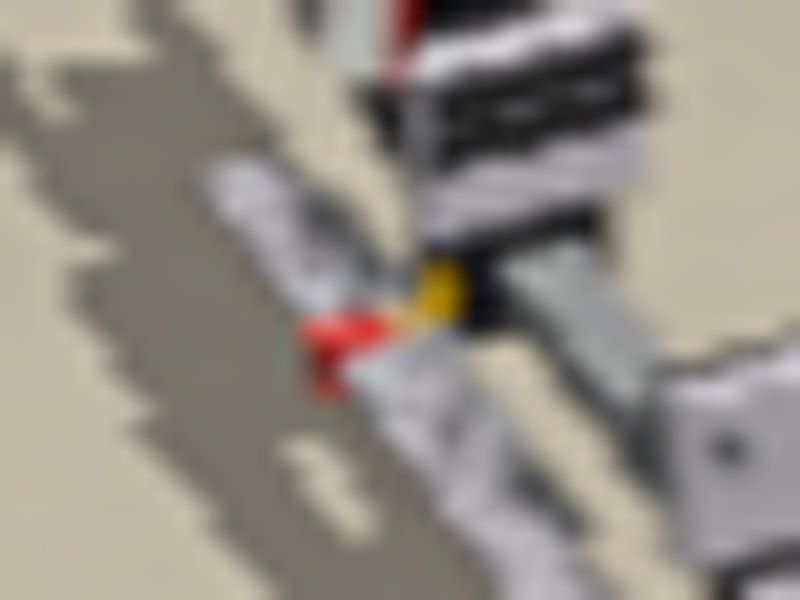

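The pale tip of the yellow pointer now meets the inner end of the red clip, at crop (398,318). As a check that nothing slipped, I'll compare the jaw plate's shift in the top view with the arm's travel.

```bash
python3 - <<'E'
from h import *
P=[viewer.camera("top") for _ in range(4)];n=np.mean([a["img"] for a in P],0).mean(2);save(P[0],"t5.png")
a=cv2.imread("pics/t2.png").mean(2);b=cv2.imread("pics/t3.png").mean(2)
for v in range(220,237,2):
    print(v,"t2",a[v,240:254].round().astype(int),"t3",b[v,229:243].round().astype(int),"now",n[v,226:240].round().astype(int))
E
```

```text
220 t2 [131 111 148 166 172 170 165 161 157 155 159 157 159 161] t3 [ 59  73  63  42  51 151 172 165 163 164 166 129 112 148] now [ 63  75  60  40  54 150 166 158 156 160 160 162 163 167]
222 t2 [161 169 144 139 160 119  85 147 163 157 160 158 163 160] t3 [ 69  76  60  38  59  74  59 119 122 112 146 159 164 166] now [ 70  79  62  43  49 107  81  96 155 164 166 129 110 140]
224 t2 [176 159  88 139 178  91  20 105 152 157 156 159 158 159] t3 [ 72  72  67  52  89  60  26 101 151 164 164 160 159 156] now [ 60  74  67  59  46  82  55  45 110 117 140 158 160 161]
226 t2 [ 27  30  47 148 181  97  22 112 159 165 167 165 162 165] t3 [ 67  66  72  45  87  58  19  81 155 165 166 166 165 163] now [ 70  61  70  55  61  89  55  29  39  73 146 165 165 165]
228 t2 [ 46  38  45 151 178  97  20  85 127 136 103  89  91  93] t3 [ 63  62  70  52  83  58  23  95 133 138 137 133 134 128] now [ 70  60  66  59  70  87  53  38 121 140 140 135 132 135]
230 t2 [ 41  37  39 152 196 105  23  95 136 142 103  84  90  96] t3 [ 67  62  59  50 148  95  23  86 134 142 134 132 137 136] now [ 65  61  58  54 125 106  45  36 125 141 136 136 135 135]
232 t2 [ 39  40  50 149 195 110  18  90 112 109  80  78  83  81] t3 [ 66  58  56  66 183 117  20  65  93  98  93  97  92  94] now [ 65  59  61  54 160 125  47  26  85  95  92  90  91  91]
234 t2 [ 37  28  47 145 198 111  26  93 104 100 104 100 102 100] t3 [ 63  60  55  69 180 111  15  68  94 108 104  97 106 102] now [ 66  62  60  49 160 124  42  26  90 110 103  98 103 101]
236 t2 [106 102  92  93 108  83  58  80  94  91  88  96  94  94] t3 [ 70  61  60  54  83 111 141 142 152 153 146 122 139 142] now [ 65  60  59  51 104  74 116 109 131 152 140 163 157 156]
```

```bash
python3 - <<'E'
from h import *
o=telemetry.get_obs();print(o["force"],o["ee_pos"],o["time_s"],o["grip_width"]);print(hand_in())
E
```

```text
[ 0.59538393 -4.66799084 -1.15028216] [0.46532613 0.09938052 0.11696679] 14.85 0.022980299716578417
the job is handed in; nothing more can be done
None
```

I handed the job in at 14.9 s: the knob is down and turned to its stop, and the gripper holds the jaw arm with the button squeezed and the pointer at the clip line, to within about 1 mm by my camera estimate (no verdict was returned).

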